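# Sort wax blocks into the graded rack by thickness

## Task

Put the pink-backed and the blue-backed wax block into the graded rack, each standing upright, as it stands now, on the floor of the narrowest slot that will take it, roughly centred along the slot, and let go of them. Leave the yellow-backed block standing where it is.

Things in the scene. Friction and masses are not known exactly. Their poses are not given: they have to be found in the camera images.
- pink_block_centre (a point): Centre (half-way up, mid-thickness) of the pink-backed block: a loose slab of pale wax on a pink plastic back, pink top edge, standing on its short edge on the bench. 52 mm wide (x), 24 mm thick (y, back on the -y side), 75 mm tall (z, up); centre 37.5 mm above the bench. It is too thick for the 20 mm slot.
- blue_block_centre (a point): Centre (half-way up, mid-thickness) of the blue-backed block: a loose slab of pale wax on a blue plastic back, blue top edge, standing on its short edge on the bench. 52 mm wide (x), 14 mm thick (y, back on the -y side), 75 mm tall (z, up); centre 37.5 mm above the bench. 
- yellow_block_centre (a point): Centre (half-way up, mid-thickness) of the yellow-backed block: a loose slab of pale wax on a yellow plastic back, yellow top edge, standing on its short edge on the bench. 52 mm wide (x), 34 mm thick (y, back on the -y side), 75 mm tall (z, up); centre 37.5 mm above the bench. Not part of the job: leave it alone.
- rack: Fixed rack: four pale metal ridges on a black base, 190 mm long (y), 46 high; origin: centre of underside, z up. Three open-ended slots along y, each running 40 mm along x; a block stands with its thickness along y. Slot centres, widths: wide y=+57, 40 mm; middle y=-10, 30; narrow y=-67, 20. Floors 4 mm above the bench, upright walls to 32, then mouths flaring to 20 mm wider at the 46 mm top.
There are look-alikes about, which are no part of the job. Leave any black or turquoise look-alike of the part that bears yellow_block_centre alone. Leave any orange or red look-alike of the part that bears blue_block_centre alone.

How it is judged:
By the outcome, as a careful person would: the job done as asked, in the order asked, and still so for the second after the job is handed in, with the robot touching nothing.
It also fails if it takes over 50 s, if anything falls off the work surface, if the arm or the gripper's body presses on something with over 40 N, if the wrist force passes 120 N, or if a joint passes its speed limit or range.

## Robot

A 6-joint arm with a two-finger parallel gripper is mounted at the origin on the work surface. World frame = base frame: x ahead of the robot, y to its left, z up, the work surface at z = 0. Lengths are in m, angles in rad, forces in N, time in s.
With the tool pointing down it reaches from about 0.3 to 0.875 m from the base axis. Payload 6.4 kg.
Tool frame: the origin (TCP) lies midway between the tips of the shut fingers; the grasp point (between the pads) lies 19 mm behind it; z points along the fingers, y is the direction in which the jaws open and shut (so a half turn about z gives the same grasp; the last joint's range is limited). The gripper opens to 85 mm and grips with 20 to 120 N. Pads are 22 mm wide; open, the fingers measure 114 mm over their backs; the gripper's body (76 mm by 85 mm) begins 54 mm behind the grasp point. The pads swing forward as they close: fully open they stand 13 mm farther back than shut.
Start: joints at [-1.34, 0.181, 1.607, -0, 1.354, -0.206], TCP at [0.243, -0.521, 0.231] pointing down, gripper open.
Joint ranges: [-2.99, 2.99], [-0.89, 2.07], [0.3, 2.58], [-1.14, 4.28], [0, 2.63], [-3.12, 3.12]. Speed limits (rad/s): [2.57, 2.57, 3.01, 3.14, 3.14, 3.14].

## Interface

Orientations are given as a unit quaternion [w, x, y, z].
In Python, from bench import ctrl, optics, ticket gives the robot as it stands. The module is installed in compiled form; this text tells all that it offers.
- The arm moves only by the tool step_arm, never from a script. Its argument "targets" is text: rows parted by semicolons, each of 6 numbers parted by spaces: the shift along the tool's x, y, z in mm, then the turn, a rotation vector about the tool's x, y, z in rad. In form: dx dy dz rx ry rz; .... A call has 1 to 8 rows; each row is the pose to reach, as a shift and turn from the pose commanded when the call began, along the tool's axes at that moment; what a row does not reach only later rows make up. A row lasts 1/8 s, in which the tool goes at most 62.5 mm and 10.7 degrees, less where a joint would pass 70% of its speed; a pose out of reach is approached as far as the arm can. A call with a gripper value outside its range is refused whole. "grip" is the opening in per cent of the stroke, from 0 (shut) to 100 (fully open), set as the call begins (left out, the last holds). The fingers move at their own pace and stop on an object; the grip force is fixed at half the most. Time passes only in rows, so rows that repeat a pose let the fingers close. It gives the time, the measured TCP pose, the force and the opening at its end, in the units of the state.
- ctrl.get_obs(): the state, without advancing time (a new reading comes with each control period).
- optics.camera(name): name is "side" or "top"; returns a dict with "image" (420x560x3 uint8, red, green, blue), "mtx" (3x3 intrinsics, pixels), "D" ([k1, k2, p1, p2, k3] as OpenCV has them; the pictures are not rectified), "xyz" and "orientation" of the camera in the world. Camera axes: x right, y up, looking along -z (the intrinsics and any distortion apply to the point x, -y, -z); pixel columns grow to the right and rows downward; lengths in m; the calibration is good to about 2 mm. A picture is of the moment at which its call begins. There is no depth.
- ticket.hand_in(): hands the job in, once; it reports no verdict.
The state is a dict: "time_s": time; "q": joint angles; "dq": joint speeds; "joint_efforts": joint torques, N m; "eef_pos": TCP position; "eef_rot": TCP orientation; "wrist_force": force on the tool from outside, world axes, zero at the start; "torque": the same for the moment, N m; "opening": opening from 0.0 (shut) to 1.0 (fully open).
Only numpy, scipy, OpenCV 4.12 (cv2) and the standard library are available. Lean on these libraries where they do the work, as an engineer would, in place of code of your own. Each camera call takes 0.05 s, during which the arm holds its last target.

## Working session

There is one attempt and no reset: what is moved stays moved. The work goes in short steps, Python scripts to look and compute and a tool call to move; the robot and the scene stay as the last step left them, time stands still between calls to the robot, and variables do not carry over. Pictures are saved under pics/ and viewed, and the job is handed in when it is done.

Besides the shell and the picture viewer there is one more tool, called after "Emit:" by a JSON object that holds its "fn" and its "kwargs". step_arm: Moves the arm, as the interface text tells. Its arguments: {"type":"object","properties":{"targets":{"type":"string"},"grip":{"type":"number"}},"required":["targets"]}

```bash
mkdir -p pics; cat > h.py <<'E'
import numpy as np, cv2, json
from scipy.spatial.transform import Rotation as R
def rot(q): return R.from_quat([q[1],q[2],q[3],q[0]]).as_matrix()
def grab(name,tag):
    from bench import optics
    c=optics.camera(name); cv2.imwrite(f'pics/{tag}.png',cv2.cvtColor(c['image'],cv2.COLOR_RGB2BGR))
    np.savez(f'pics/{tag}.npz',**{k:np.array(v) for k,v in c.items()}); return c
def load(tag): return dict(np.load(f'pics/{tag}.npz'))
def ray(c,uv):
    p=cv2.undistortPoints(np.array([[uv]],float),np.array(c['mtx']),np.array(c['D']))[0,0]
    d=rot(c['orientation'])@np.array([p[0],-p[1],-1.]); return np.array(c['xyz']),d
def onz(c,uv,z):
    o,d=ray(c,uv); return o+d*(z-o[2])/d[2]
def proj(c,P):
    P=np.atleast_2d(P).astype(float)
    q=(P-c['xyz'])@rot(c['orientation']); q=q*[1,-1,-1]
    return cv2.projectPoints(q,np.zeros(3),np.zeros(3),np.array(c['mtx']),np.array(c['D']))[0][:,0]
def tri(c1,u1,c2,u2):
    o1,d1=ray(c1,u1);o2,d2=ray(c2,u2)
    s=np.linalg.lstsq(np.stack([d1,-d2],1),o2-o1,rcond=None)[0]
    a=o1+s[0]*d1;b=o2+s[1]*d2; return (a+b)/2,np.linalg.norm(a-b)
def crop(tag,x0,y0,x1,y1,k,out):
    im=cv2.imread(f'pics/{tag}.png')[y0:y1,x0:x1]; cv2.imwrite(f'pics/{out}.png',cv2.resize(im,None,fx=k,fy=k,interpolation=cv2.INTER_CUBIC))
E
python3 - <<'E'
from h import *
from bench import ctrl
print(ctrl.get_obs())
for n in('side','top'):
    c=grab(n,n+'0'); print(n,c['mtx'],c['D'],c['xyz'],c['orientation'])
E
```

```text
{'time_s': 0.0, 'q': array([-1.34028528e+00,  1.81537947e-01,  1.60801769e+00, -1.60490400e-05,
        1.35379007e+00, -2.06296331e-01]), 'dq': array([-0.00225188,  0.00150275,  0.00102748, -0.00010547, -0.00144549,
       -0.00016624]), 'joint_efforts': array([-1.69838804e-03, -4.44872653e+01, -3.51340127e+01, -3.60417198e-04,
        9.06761969e-03, -2.23689568e-05]), 'eef_pos': array([ 0.2431366 , -0.52045317,  0.23038121]), 'eef_rot': array([-8.76368689e-04,  9.76243818e-01,  2.16673118e-01, -1.84463992e-05]), 'wrist_force': array([-0.04237236, -0.05191567,  0.34784288]), 'torque': array([ 0.0214287 , -0.00748886,  0.04476248]), 'opening': 1.0061809184259722}
side [[444.00293904   0.         278.26170168]
 [  0.         444.00293904 211.67656344]
 [  0.           0.           1.        ]] [-0.12144333  0.          0.          0.          0.        ] [0.34407872 0.63546805 0.43790088] [-0.11570931 -0.06960745  0.48918607  0.86166301]
top [[433.2455808    0.         278.88249819]
 [  0.         433.2455808  215.75343448]
 [  0.           0.           1.        ]] [-0.1014961  0.         0.         0.         0.       ] [0.4643926  0.04124016 0.83875932] [ 0.71500119  0.02871418 -0.03453675 -0.69767901]
```

View pics/side0.png

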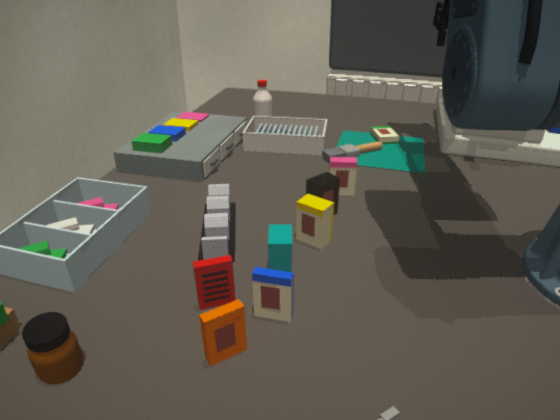

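View pics/top0.png

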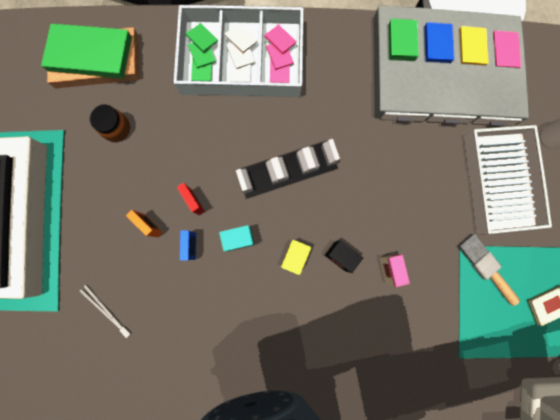

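The top view shows the rack around (288,168), blue block (187,245), yellow (297,257), pink (399,270), and the look-alikes: orange, red, turquoise and black. I'll enlarge these.

```bash
python3 - <<'E'
from h import *
crop('top0',225,130,355,210,6,'t_rack'); crop('top0',160,215,230,275,10,'t_blue'); crop('top0',365,240,435,300,10,'t_pink')
crop('side0',190,170,330,330,3.7,'s_rb'); crop('side0',300,140,380,200,9,'s_pink')
c=load('top0')
for n,uv,z in [('rack',(288,168),.046),('blue',(187,245),.075),('pink',(399,270),.075),('yel',(297,257),.075)]: print(n,onz(c,uv,z))
E
```

```text
rack [0.62508947 0.02077381 0.046     ]
blue [0.47714053 0.19663489 0.075     ]
pink [ 0.44183243 -0.17930876  0.075     ]
yel [0.46101882 0.0021826  0.075     ]
```

View pics/t_rack.png

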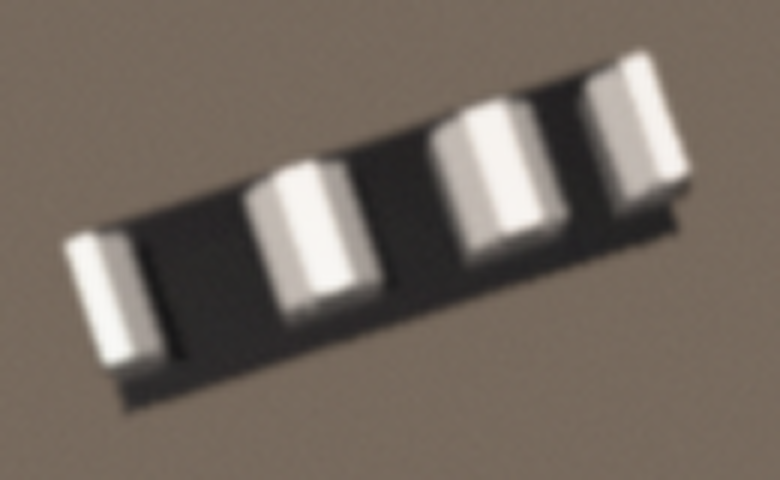

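View pics/t_blue.png

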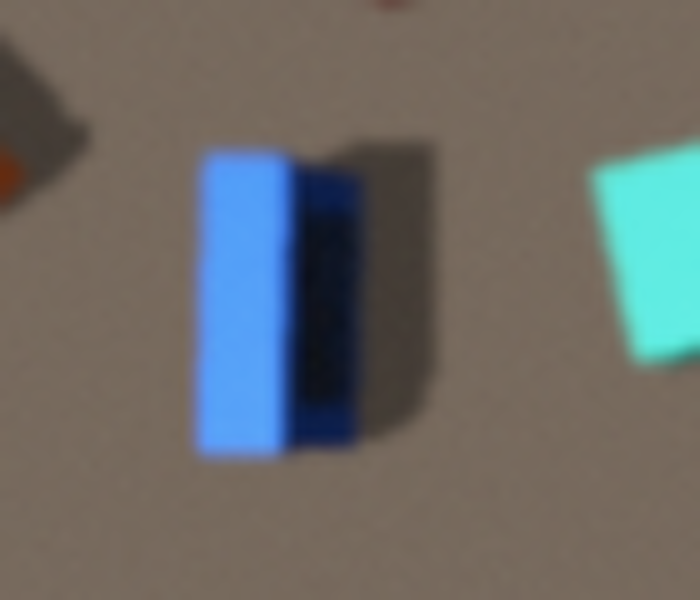

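View pics/t_pink.png

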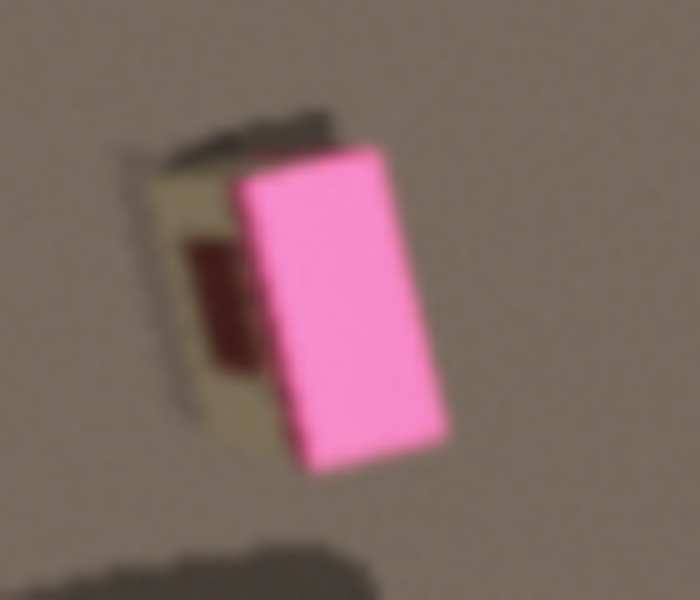

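View pics/s_rb.png

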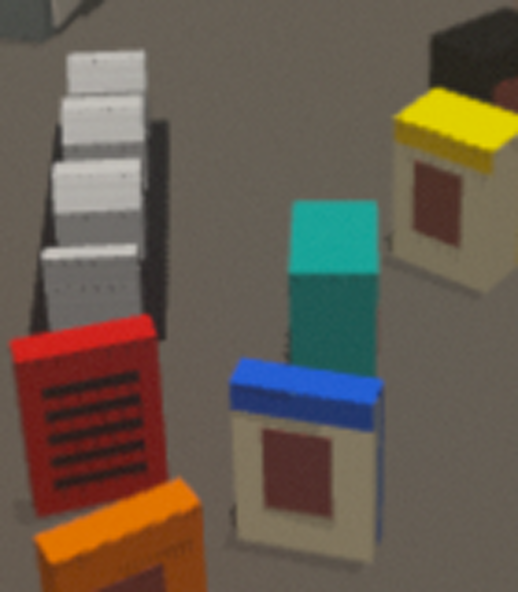

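View pics/s_pink.png

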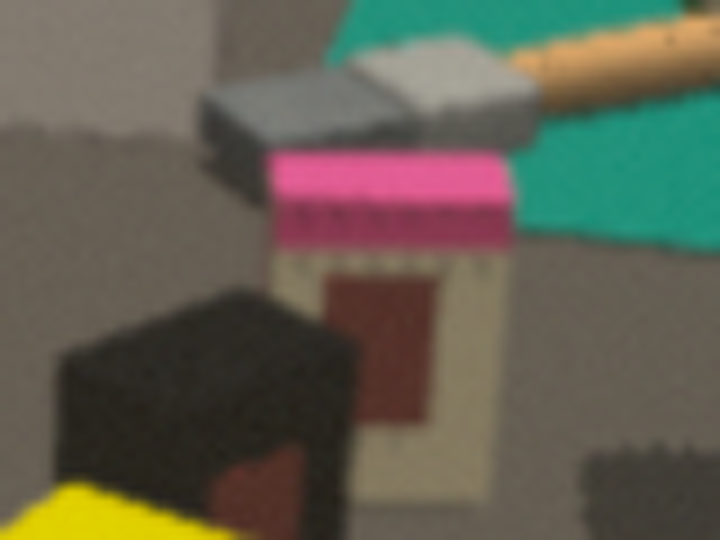

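```bash
cat > fit.py <<'E'
from h import *
from scipy.optimize import least_squares
def fit(obs,x0):
    # obs: list of (cam, local pts Nx3, uv Nx2)
    def f(p):
        r=[]
        M=R.from_euler('z',p[2]).as_matrix()
        for c,P,u in obs:
            r.append((proj(c,np.array(P)@M.T+[p[0],p[1],0])-u).ravel())
        return np.concatenate(r)
    s=least_squares(f,x0,x_scale=[.01,.01,.1]); return s.x,np.sqrt((s.fun**2).mean()),s.fun.reshape(-1,2)
def top(w,t,z=.075): return np.array([[w/2,t/2,z],[w/2,-t/2,z],[-w/2,-t/2,z],[-w/2,t/2,z]])
E
python3 - <<'E'
from fit import *
T=load('top0');S=load('side0')
def ct(l,k,o): return np.array(l,float)/k+o-0.5*(1-1/k)*0
# rack
ys=[95,87,27,15,-35,-47,-87,-95]
P=[];
for a,b in [(0,1),(2,3),(4,5),(6,7)]:
    P+= [[20,ys[a],46],[20,ys[b],46],[-20,ys[a],46],[-20,ys[b],46]]
P=np.array(P)/1000
u=ct([(68,240),(95,232),(108,366),(132,358),(280,170),(310,160),(320,300),(352,287),(470,107),(500,97),(505,235),(540,225),(622,60),(646,52),(662,182),(690,172)],6,[225,130])
r=fit([(T,P,u)],[.62,.02,.25]);print('rackT',r[0],np.degrees(r[0][2]),r[1]);print(r[2].round(1).tolist())
# side ridge tops: front(+y) edge of top faces... A: (43,255),(138,246) rear edge
Ps=np.array([[20,95,46],[-20,95,46],[20,27,46],[-20,27,46]])/1000
us=ct([(43,258),(138,252),(56,172)  ,(142,165)],3.7,[190,170])
print('pred side rack',((proj(S,P@R.from_euler('z',r[0][2]).as_matrix().T+[r[0][0],r[0][1],0])-[190,170])*3.7).round().tolist())
bt=ct([(203,152),(290,152),(283,457),(197,457)],10,[160,215])
bs=ct([(231,384),(240,360),(383,378),(377,402)],3.7,[190,170])
for t,o in [('T',[(T,top(.052,.014),bt)]),('S',[(S,top(.052,.014),bs)]),('TS',[(T,top(.052,.014),bt),(S,top(.052,.014),bs)])]:
    q=fit(o,[.477,.197,0]);print('blue',t,q[0],np.degrees(q[0][2]),q[1])
pt=ct([(240,183),(382,148),(450,437),(312,472)],10,[365,240])
ps=ct([(273,203),(270,152),(505,152),(513,203)],9,[300,140])
for t,o in [('T',[(T,top(.052,.024),pt)]),('S',[(S,top(.052,.024),ps)]),('TS',[(T,top(.052,.024),pt),(S,top(.052,.024),ps)])]:
    q=fit(o,[.44,-.18,.2]);print('pink',t,q[0],np.degrees(q[0][2]),q[1])
E
```

```text
rackT [0.63171185 0.02050083 0.34767847] 19.920508801627136 0.47746250726336326
[[-0.0, 0.4], [-0.4, 0.4], [-0.0, -0.4], [0.1, -0.4], [-0.6, 0.7], [0.5, 0.3], [-0.5, -0.9], [0.3, -0.8], [-0.8, 0.9], [0.3, 0.6], [0.3, -0.5], [0.6, -0.8], [0.0, 0.3], [0.0, 0.3], [0.4, -0.2], [-0.2, 0.1]]
pred side rack [[37.0, 258.0], [39.0, 248.0], [132.0, 254.0], [132.0, 243.0], [48.0, 175.0], [50.0, 161.0], [135.0, 171.0], [136.0, 157.0], [57.0, 109.0], [58.0, 97.0], [138.0, 105.0], [139.0, 94.0], [63.0, 60.0], [64.0, 53.0], [140.0, 57.0], [141.0, 50.0]]
blue T [0.4762718  0.20138125 0.01932233] 1.1070877572695064 0.4532128946696269
blue S [0.47439089 0.20065209 0.07052275] 4.040655863734386 0.10530067993609422
blue TS [0.47505621 0.20093149 0.04189757] 2.400553744273993 0.6212488350362108
pink T [ 0.44011124 -0.18043724  0.25110793] 14.38742451066938 0.42410477821561104
pink S [ 0.43815289 -0.17941397  0.22383768] 12.82495459804068 0.34868403228559747
pink TS [ 0.4392918  -0.18038205  0.24511924] 14.04429767512967 0.542208228185196
```

```bash
cat > go.py <<'E'
from h import *
import sys
def delta(x,y,z,psi):
    from bench import ctrl
    o=ctrl.get_obs(); M=rot(o['eef_rot'])
    d=M.T@(np.array([x,y,z])-o['eef_pos'])*1000
    p=np.radians(psi); T=np.array([[np.cos(p),np.sin(p),0],[np.sin(p),-np.cos(p),0],[0,0,-1]])
    rv=R.from_matrix(M.T@T).as_rotvec()
    print('t',round(o['time_s'],2),'pos',o['eef_pos'].round(4),'psi',np.degrees(np.arctan2(M[1,0],M[0,0])).round(2),'tilt',M[:2,2].round(4),'open',round(o['opening'],3),'F',o['wrist_force'].round(1),'q',o['q'].round(2))
    print('delta mm',d.round(1),'rv',rv.round(4))
if __name__=='__main__': delta(*map(float,sys.argv[1:]))
E
python3 go.py .4392 -.180 .15 14
```

```text
t 0.1 pos [ 0.2431 -0.5205  0.2305] psi 25.03 tilt [-0.0003  0.0015] open 0.999 F [-0.4 -0.5 -0.4] q [-1.34  0.18  1.61  0.    1.35 -0.21]
delta mm [ 321.7 -225.5   80.9] rv [-0.0015 -0.0002  0.1924]
```

Emit:
{"fn": "step_arm", "kwargs": {"targets": "40 -28 0 0 0 0.02; 90 -63 0 0 0 0.05; 140 -98 0 0 0 0.08; 190 -133 0 0 0 0.11; 240 -168 10 0 0 0.14; 290 -203 25 0 0 0.17; 322 -225 40 0 0 0.192; 322 -225 40 0 0 0.192", "grip": 60}}

```text
time_s: 1.1
eef_pos: [0.4397, -0.1779, 0.1897]
eef_rot: [-0.001, 0.992, 0.124, -0.001]
wrist_force: [-0.5, 0.2, -0.2]
opening: 0.6
```

```bash
python3 go.py .4392 -.180 .046 14; python3 -c "
from h import *
grab('top','top1');grab('side','side1')
crop('top1',330,220,470,325,5,'t1');crop('side1',270,90,410,195,5,'s1')"
```

```text
t 1.1 pos [ 0.4397 -0.1779  0.1897] psi 14.28 tilt [-0.0025  0.0023] open 0.6 F [-0.5  0.2 -0.2] q [-0.64 -0.    1.89  0.    1.25  0.69]
delta mm [ -0.7   2.3 143.7] rv [-0.0028  0.0019  0.0048]
```

View pics/t1.png

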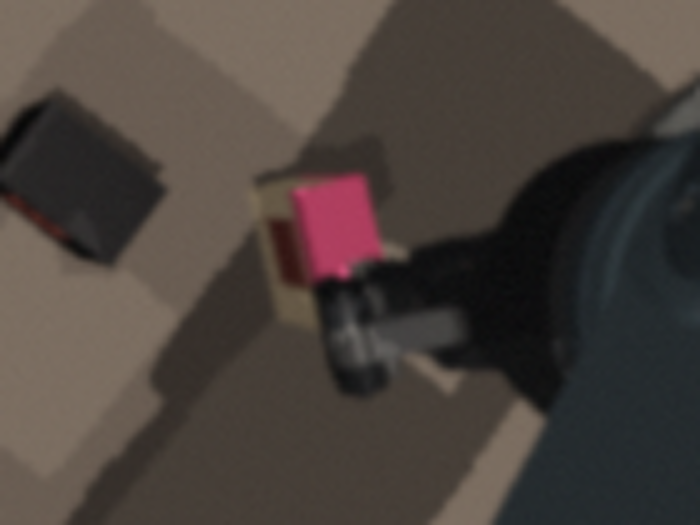

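View pics/s1.png

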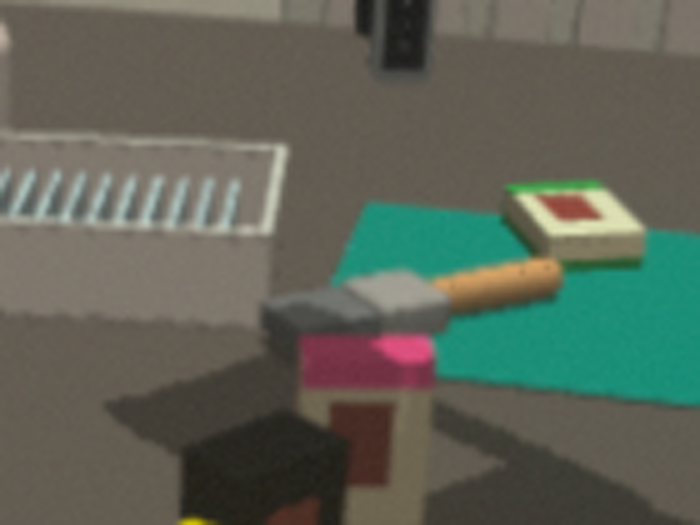

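```bash
python3 -c "
from h import *
for t,o in (('top1',[330,220]),('side1',[270,90])):
    c=load(t); print(t,((proj(c,[[.4397,-.178,.19],[.434,-.153,.193],[.4456,-.203,.193],[.4392,-.18,.075]])-o)*5).round())
"
```

```text
top1 [[448. 270.]
 [370. 288.]
 [532. 252.]
 [347. 257.]]
side1 [[381.  68.]
 [388.  81.]
 [375.  41.]
 [364. 348.]]
```

```bash
python3 - <<'E'
from h import *
from bench import ctrl
o=ctrl.get_obs(); M=rot(o['eef_rot']);p=o['eef_pos']; print(p)
for n in('top','side'):
    c=grab(n,n+'1b'); im=cv2.imread(f'pics/{n}1b.png'); k=8
    pts=[]
    x0,y0=(370,240) if n=='top' else (310,60)
    im=cv2.resize(im[y0:y0+75,x0:x0+100],None,fx=k,fy=k,interpolation=cv2.INTER_CUBIC)
    im=cv2.convertScaleAbs(im,alpha=2.0,beta=15)
    for z in(0,-19,-50,-80):
        for y in(-40,-25,25,40):
            u=(proj(c,p+M@np.array([0,y,z])/1000)[0]-[x0,y0])*k
            cv2.circle(im,tuple(int(v) for v in u),4,{0:(0,0,255),-19:(0,255,255),-50:(0,255,0),-80:(255,0,0)}[z],-1)
    cv2.imwrite(f'pics/{n}1c.png',im)
E
```

```text
[ 0.43970133 -0.18085061  0.19115604]
```

View pics/top1c.png

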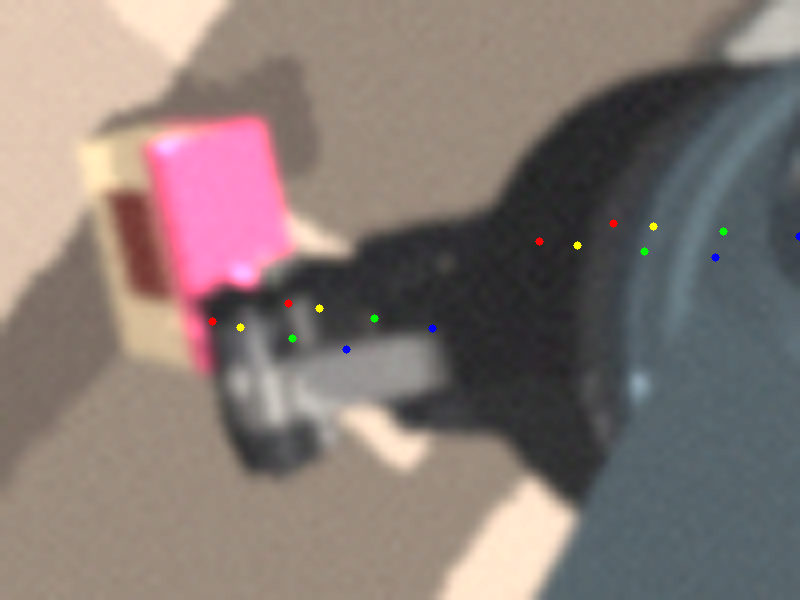

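View pics/side1c.png

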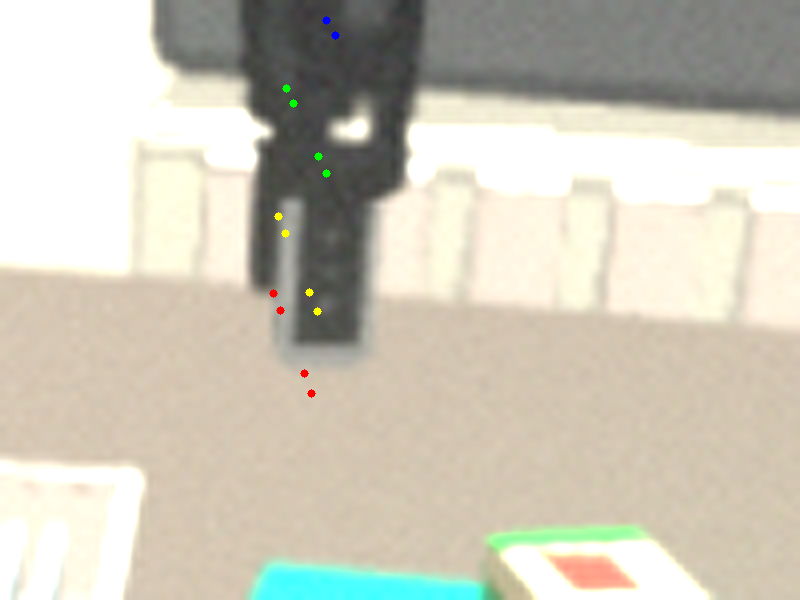

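Emit:
{"fn": "step_arm", "kwargs": {"targets": "0 0 40 0 0 0; 0 0 85 0 0 0; 0 0 85 0 0 0"}}

```text
time_s: 1.68
eef_pos: [0.4372, -0.1805, 0.1038]
eef_rot: [-0.002, 0.993, 0.121, -0.003]
wrist_force: [0.7, 0.2, 0.0]
opening: 0.602
```

```bash
cat > ov.py <<'E'
from h import *
import sys
def ov(tag,boxes,zs=(0,-19,-50),ys=(-40,-25,25,40),k=8):
    from bench import ctrl
    o=ctrl.get_obs(); M=rot(o['eef_rot']);p=o['eef_pos']; print(o['time_s'],p.round(4),o['opening'],o['wrist_force'].round(1))
    for n in boxes:
        c=grab(n,n+tag); im=cv2.imread(f'pics/{n}{tag}.png')
        x0,y0=boxes[n]
        im=cv2.resize(im[y0:y0+600//k,x0:x0+800//k],None,fx=k,fy=k,interpolation=cv2.INTER_CUBIC)
        im=cv2.convertScaleAbs(im,alpha=1.8,beta=15)
        for z,col in zip(zs,((0,0,255),(0,255,255),(0,255,0))):
            for y in ys:
                u=(proj(c,p+M@np.array([0,y,z])/1000)[0]-[x0,y0])*k
                cv2.circle(im,tuple(int(v) for v in u),3,col,-1)
        cv2.imwrite(f'pics/{n}{tag}c.png',im)
E
python3 -c "
from ov import *
ov('2',{'top':(360,235),'side':(300,110)})"
```

```text
1.675 [ 0.4372 -0.1805  0.1038] 0.601839943841843 [0.7 0.2 0. ]
```

View pics/top2c.png

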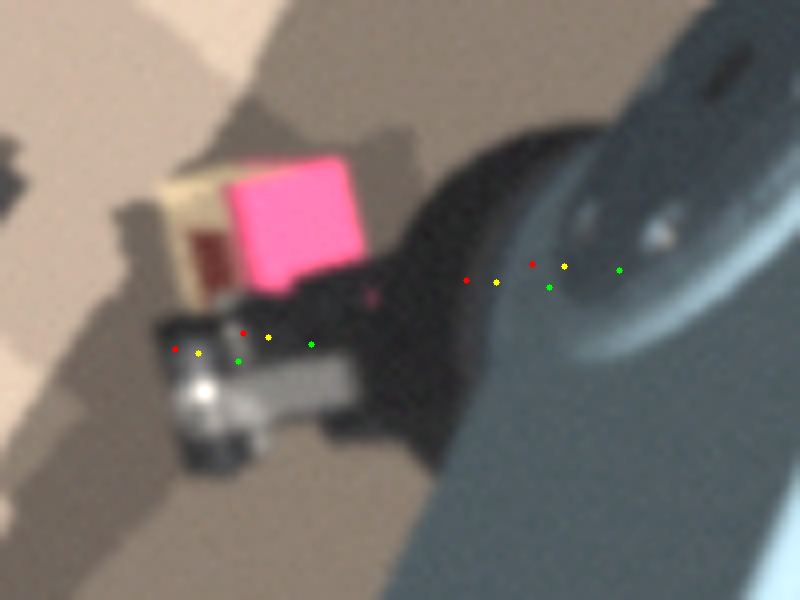

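View pics/side2c.png

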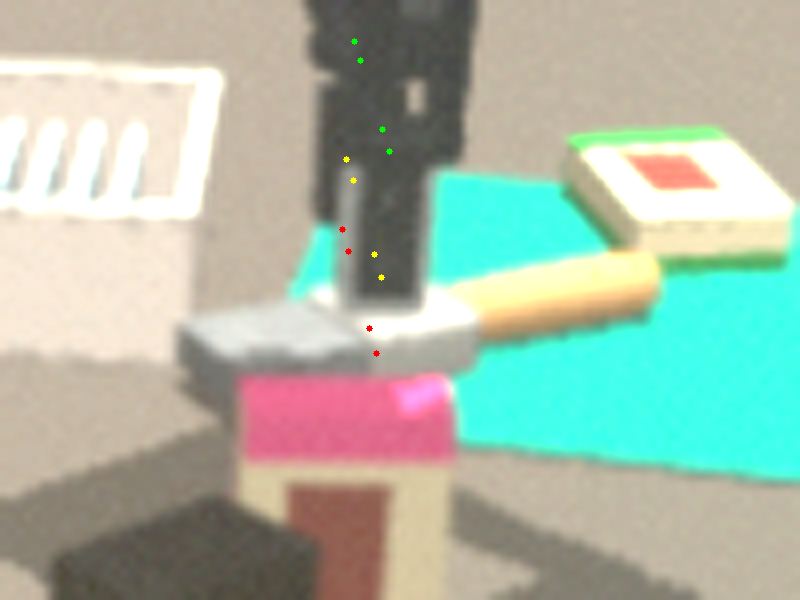

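```bash
python3 go.py .440 -.1805 .046 14
```

```text
t 1.77 pos [ 0.4401 -0.1821  0.1074] psi 13.94 tilt [ 0.0005 -0.0005] open 0.595 F [-1.1 -0.  -0.4] q [-0.64  0.12  1.96 -0.    1.07  0.69]
delta mm [ 0.3 -1.7 61.4] rv [ 0.0006 -0.0004 -0.001 ]
```

Emit:
{"fn": "step_arm", "kwargs": {"targets": "0 -1 25 0 0 0; 0 -1.5 50 0 0 0; 0 -1.5 61 0 0 0; 0 -1.5 61 0 0 0; 0 -1.5 61 0 0 0"}}

```text
time_s: 2.4
eef_pos: [0.4404, -0.1803, 0.0467]
eef_rot: [0.001, 0.993, 0.122, 0.001]
wrist_force: [0.5, 0.1, -0.1]
opening: 0.605
```

```bash
python3 go.py .440 -.1805 .046 14
```

```text
t 2.4 pos [ 0.4404 -0.1803  0.0467] psi 14.02 tilt [ 0.0019 -0.0014] open 0.605 F [ 0.5  0.1 -0.1] q [-0.64  0.23  1.98  0.    0.93  0.69]
delta mm [-0.5  0.1  0.7] rv [ 0.0018 -0.0015  0.0004]
```

Emit:
{"fn": "step_arm", "kwargs": {"targets": "0 0 0 0 0 0; 0 0 0 0 0 0; 0 0 0 0 0 0; 0 0 0 0 0 0", "grip": 0}}

```text
time_s: 2.9
eef_pos: [0.4401, -0.1799, 0.0461]
eef_rot: [0.001, 0.993, 0.122, 0.001]
wrist_force: [-0.6, 0.4, 6.6]
opening: 0.274
```

```bash
python3 go.py .440 -.1805 .046 14; python3 -c "
from ov import *
ov('3',{'side':(300,110)},ys=(-12,12))"
```

```text
t 2.9 pos [ 0.4401 -0.1799  0.0461] psi 14.03 tilt [ 0.0012 -0.0009] open 0.274 F [-0.6  0.4  6.6] q [-0.64  0.23  1.98 -0.    0.93  0.69]
delta mm [-0.3  0.5  0.1] rv [ 0.0012 -0.0009  0.0006]
2.9 [ 0.4401 -0.1799  0.0461] 0.2740445836029455 [-0.6  0.4  6.6]
```

View pics/side3c.png

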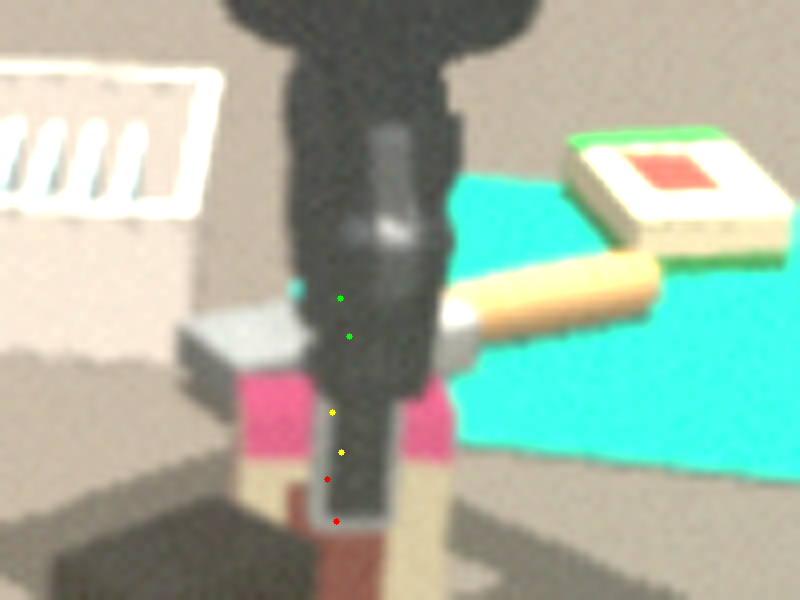

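Emit:
{"fn": "step_arm", "kwargs": {"targets": "0 0 -30 0 0 0; 0 0 -80 0 0 0; 0 0 -115 0 0 0; 0 0 -125 0 0 0"}}

```text
time_s: 3.45
eef_pos: [0.4406, -0.1802, 0.1726]
eef_rot: [0.002, 0.993, 0.122, 0.002]
wrist_force: [-0.1, -0.5, -0.5]
opening: 0.27
```

```bash
python3 go.py .6335 .0105 .160 19.9
```

```text
t 3.45 pos [ 0.4406 -0.1802  0.1726] psi 14.03 tilt [ 0.0036 -0.0026] open 0.27 F [-0.1 -0.5 -0.5] q [-0.64  0.02  1.91  0.    1.21  0.69]
delta mm [ 233.3 -138.3   12.8] rv [ 0.0035 -0.0026 -0.1024]
```

Emit:
{"fn": "step_arm", "kwargs": {"targets": "35 -21 0 0 0 -0.015; 80 -47 0 0 0 -0.035; 125 -74 0 0 0 -0.055; 170 -101 0 0 0 -0.075; 210 -124 0 0 0 -0.09; 233 -138 5 0 0 -0.102; 233 -138 12 0 0 -0.102; 233 -138 12 0 0 -0.102"}}

```text
time_s: 4.45
eef_pos: [0.6303, 0.0108, 0.1558]
eef_rot: [-0.001, 0.985, 0.172, -0.002]
wrist_force: [0.2, -0.5, -0.9]
opening: 0.269
```

Emit:
{"fn": "step_arm", "kwargs": {"targets": "0 0 30 0 0 0; 0 0 45 0 0 0; 0 0 45 0 0 0; 0 0 45 0 0 0"}}

```text
time_s: 4.95
eef_pos: [0.6325, 0.0105, 0.1142]
eef_rot: [0.0, 0.985, 0.172, 0.001]
wrist_force: [-0.0, -0.6, -0.9]
opening: 0.268
```

```bash
python3 go.py .6335 .0105 .115 19.9; python3 -c "
from ov import *
ov('4',{'side':(180,145),'top':(220,125)},k=6,ys=(-12,12))"
```

```text
t 4.95 pos [0.6325 0.0105 0.1142] psi 19.84 tilt [ 0.0012 -0.0002] open 0.268 F [-0.  -0.6 -0.9] q [-0.17  0.43  1.55 -0.    1.17  1.05]
delta mm [ 0.9  0.3 -0.8] rv [ 0.0006 -0.001  -0.001 ]
4.95 [0.6325 0.0105 0.1142] 0.26838494181647776 [-0.  -0.6 -0.9]
```

View pics/side4c.png

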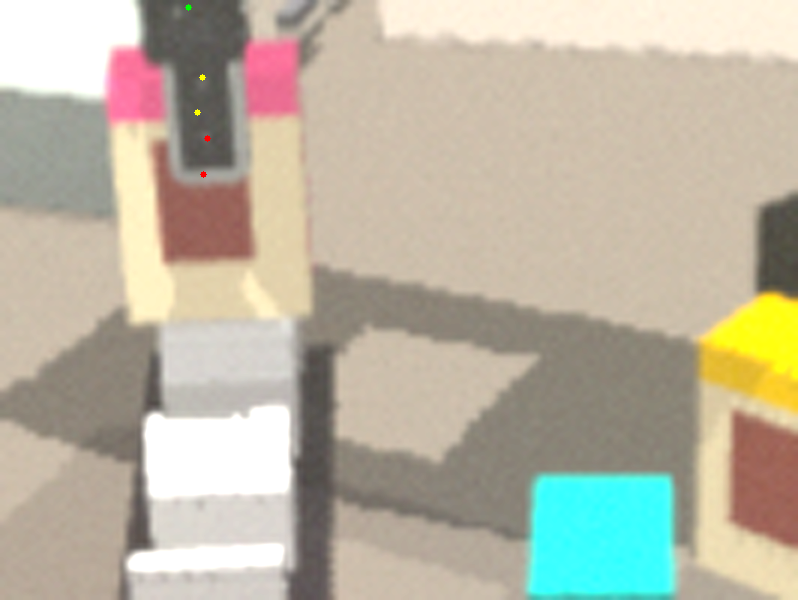

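View pics/top4c.png

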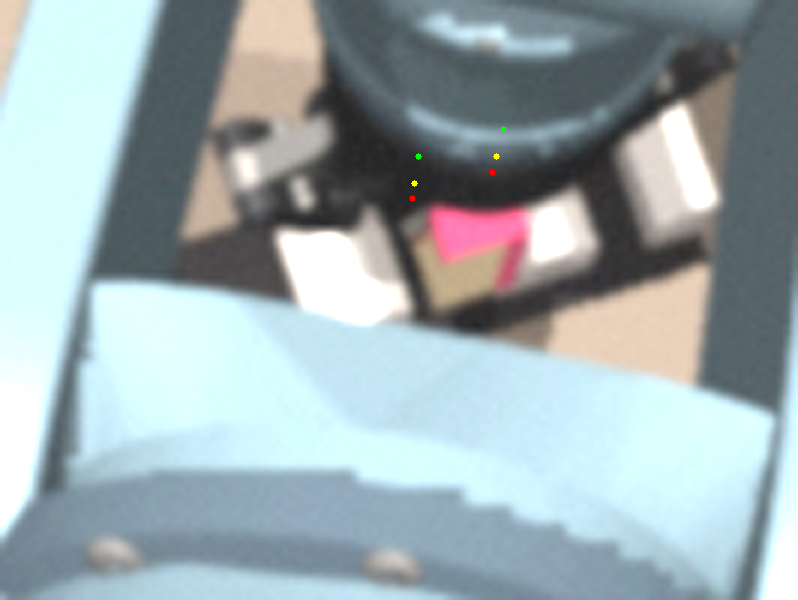

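```bash
python3 - <<'E'
from h import *
p=np.array([.6325,.0105,.1142]);ps=np.radians(19.85)
Rz=R.from_euler('z',ps).as_matrix()
def blk(z): return np.array([[.026,.012,z],[.026,-.012,z],[-.026,-.012,z],[-.026,.012,z]])+[.0015,0,0]
Mr=R.from_euler('z',.3477).as_matrix()
def rk(P): return (np.array(P)/1000)@Mr.T+[.6317,.0205,0]
for n,o in (('top4',[220,125]),('side4',[180,145])):
    c=load(n); f=lambda P:((proj(c,P)-o)*6).round().astype(int).tolist()
    print(n,'bot',f(blk(-.046)@Rz.T+p),'top',f(blk(.029)@Rz.T+p))
    for nm,a,b in (('A',95,87),('B',27,15),('C',-35,-47),('D',-87,-95)): print(nm,f(rk([[20,a,46],[20,b,46],[-20,b,46],[-20,a,46]])))
E
```

```text
top4 bot [[378, 148], [453, 123], [509, 284], [433, 308]] top [[383, 82], [466, 55], [528, 232], [444, 259]]
A [[98, 272], [122, 264], [163, 386], [138, 394]]
B [[306, 204], [343, 192], [384, 312], [347, 325]]
C [[495, 142], [532, 131], [573, 250], [537, 262]]
D [[652, 92], [676, 84], [719, 203], [695, 211]]
side4 bot [[120, 323], [126, 284], [303, 276], [301, 315]] top [[94, 83], [102, 49], [287, 41], [285, 75]]
A [[121, 569], [123, 552], [274, 545], [274, 562]]
B [[138, 433], [141, 412], [280, 405], [279, 427]]
C [[152, 327], [155, 308], [285, 302], [284, 321]]
D [[163, 248], [164, 236], [288, 231], [288, 242]]
```

Emit:
{"fn": "step_arm", "kwargs": {"targets": "0.5 0 12 0 0 0; 0.5 0 25 0 0 0; 0.5 0 35 0 0 0; 0.5 0 45 0 0 0; 0.5 0 50 0 0 0; 0.5 0 50 0 0 0"}}

```text
time_s: 5.8
eef_pos: [0.6323, 0.0111, 0.0627]
eef_rot: [-0.0, 0.985, 0.173, -0.0]
wrist_force: [0.2, 0.1, -0.6]
opening: 0.272
```

```bash
python3 go.py .6335 .0105 .0505 19.9
```

```text
t 5.8 pos [0.6323 0.0111 0.0627] psi 19.87 tilt [-0.0009  0.0002] open 0.272 F [ 0.2  0.1 -0.6] q [-0.17  0.49  1.57  0.    1.08  1.05]
delta mm [ 1.   1.  12.2] rv [-0.0004  0.0008 -0.0006]
```

Block bottom is about 17 mm up, already inside the walls with no contact force. I'll lower it to the floor.

Emit:
{"fn": "step_arm", "kwargs": {"targets": "0.5 0.5 5 0 0 0; 1 0.5 9 0 0 0; 1 0.5 12 0 0 0; 1 0.5 12 0 0 0; 1 0.5 12 0 0 0"}}

```text
time_s: 6.42
eef_pos: [0.6337, 0.0109, 0.0514]
eef_rot: [0.0, 0.985, 0.173, 0.0]
wrist_force: [0.1, -0.2, -0.2]
opening: 0.269
```

```bash
python3 go.py .6335 .0105 .0505 19.9; python3 -c "
from ov import *
ov('5',{'side':(180,145),'top':(220,125)},k=6,ys=(-12,12))"
```

```text
t 6.42 pos [0.6337 0.0109 0.0514] psi 19.87 tilt [ 0.0001 -0.    ] open 0.269 F [ 0.1 -0.2 -0.2] q [-0.17  0.51  1.57  0.    1.06  1.05]
delta mm [-0.4  0.3  0.9] rv [ 0.0001 -0.0001 -0.0005]
6.425 [0.6337 0.0109 0.0514] 0.26860759501857884 [ 0.1 -0.2 -0.2]
```

View pics/side5c.png

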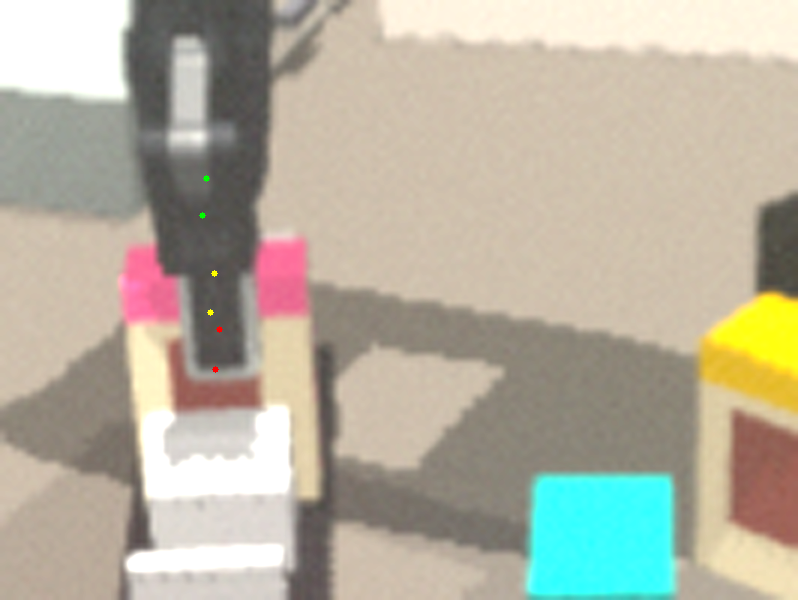

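View pics/top5c.png

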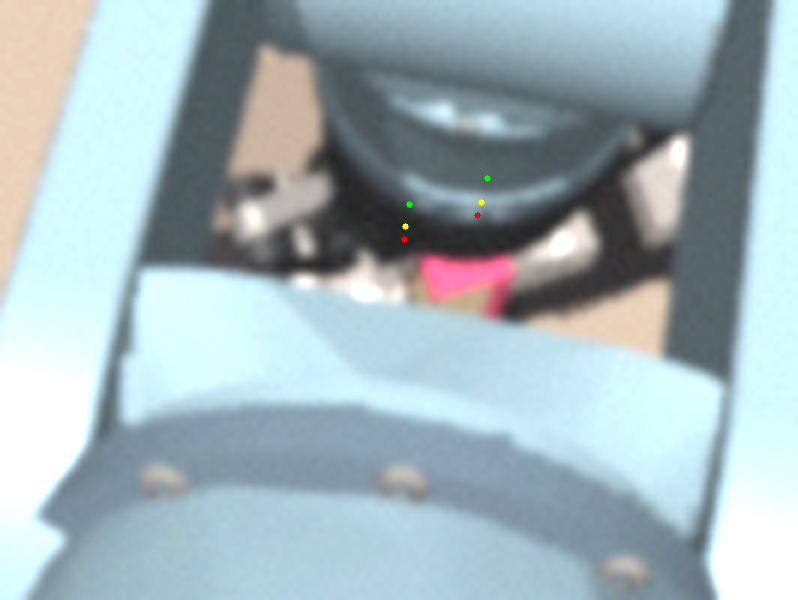

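Emit:
{"fn": "step_arm", "kwargs": {"targets": "0 0 1.5 0 0 0; 0 0 1.5 0 0 0; 0 0 1.5 0 0 0"}}

```text
time_s: 6.9
eef_pos: [0.634, 0.0109, 0.0502]
eef_rot: [0.0, 0.985, 0.173, 0.0]
wrist_force: [-0.3, -0.1, 3.5]
opening: 0.27
```

Emit:
{"fn": "step_arm", "kwargs": {"targets": "0 0 0 0 0 0; 0 0 0 0 0 0; 0 0 0 0 0 0", "grip": 48}}

```text
time_s: 7.28
eef_pos: [0.6335, 0.0109, 0.0495]
eef_rot: [-0.0, 0.985, 0.173, -0.0]
wrist_force: [0.3, 0.4, 0.7]
opening: 0.481
```

Emit:
{"fn": "step_arm", "kwargs": {"targets": "0 0 -10 0 0 0; 0 0 -40 0 0 0; 0 0 -90 0 0 0; 0 0 -120 0 0 0; 0 0 -120 0 0 0"}}

```text
time_s: 7.9
eef_pos: [0.636, 0.0106, 0.1741]
eef_rot: [0.001, 0.985, 0.173, 0.003]
wrist_force: [-0.3, -0.3, 0.8]
opening: 0.48
```

```bash
python3 go.py .476 .201 .170 2.5; python3 -c "
from ov import *
ov('6',{'side':(180,145),'top':(220,125)},k=6,ys=(-20,20))"
```

```text
t 7.9 pos [0.636  0.0106 0.1741] psi 19.87 tilt [ 0.0072 -0.0012] open 0.48 F [-0.3 -0.3  0.8] q [-0.17  0.36  1.5   0.    1.27  1.05]
delta mm [ -85.7 -233.5    2.7] rv [ 0.0026 -0.0068  0.3032]
7.9 [0.636  0.0106 0.1741] 0.4799651102738697 [-0.3 -0.3  0.8]
```

View pics/side6c.png

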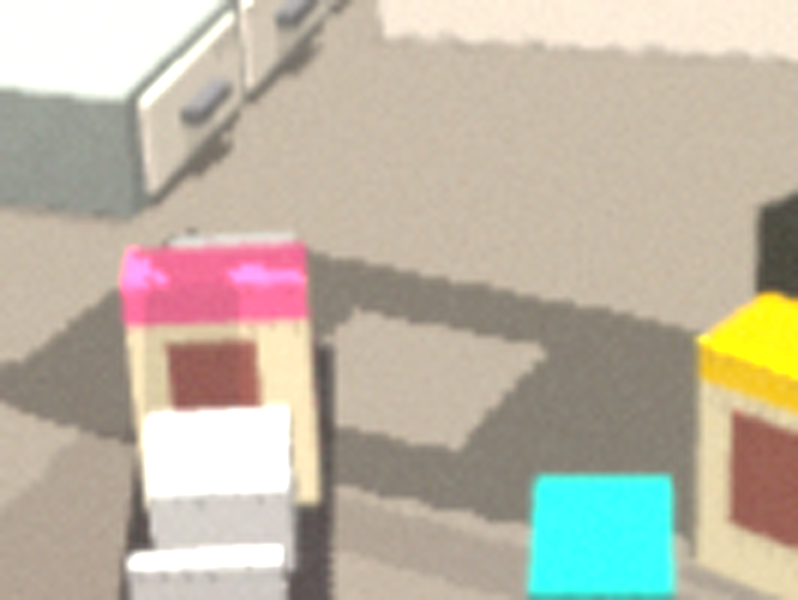

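Pink stands upright in the middle slot. On to blue.

Emit:
{"fn": "step_arm", "kwargs": {"targets": "-15 -40 0 0 0 0.05; -32 -87 0 0 0 0.1; -50 -135 0 0 0 0.16; -67 -182 0 0 0 0.22; -80 -218 0 0 0 0.28; -86 -233 0 0 0 0.303; -86 -233 0 0 0 0.303; -86 -233 0 0 0 0.303"}}

```text
time_s: 9.0
eef_pos: [0.4736, 0.2003, 0.169]
eef_rot: [0.0, 1.0, 0.022, -0.001]
wrist_force: [-0.2, -0.3, 0.5]
opening: 0.482
```

```bash
python3 go.py .476 .201 .110 2.5; python3 -c "
from ov import *
ov('7',{'side':(200,200),'top':(130,190)},k=6,ys=(-20,20))"
```

```text
t 9.0 pos [0.4736 0.2003 0.169 ] psi 2.52 tilt [-0.0013 -0.0005] open 0.482 F [-0.2 -0.3  0.5] q [ 0.17  0.11  1.82 -0.    1.21  1.7 ]
delta mm [ 2.5 -0.7 59. ] rv [0.0005 0.0013 0.0004]
9.0 [0.4736 0.2003 0.169 ] 0.48177998653088233 [-0.2 -0.3  0.5]
```

View pics/side7c.png

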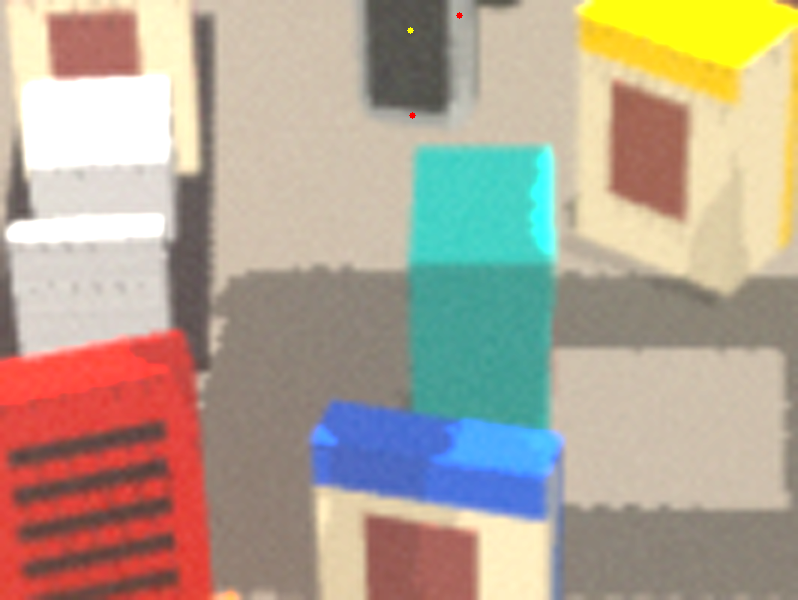

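View pics/top7c.png

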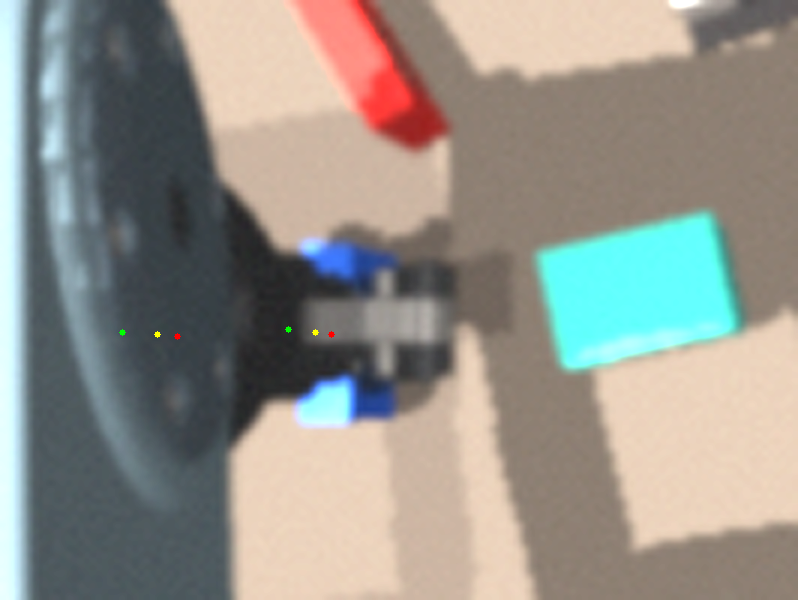

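Emit:
{"fn": "step_arm", "kwargs": {"targets": "0 0 30 0 0 0; 0 0 58 0 0 0; 0 0 58 0 0 0; 0 0 58 0 0 0"}}

```text
time_s: 9.6
eef_pos: [0.4745, 0.2005, 0.1126]
eef_rot: [-0.0, 1.0, 0.022, 0.0]
wrist_force: [0.3, -0.1, 0.3]
opening: 0.481
```

```bash
python3 go.py .476 .201 .046 2.5; python3 -c "
from ov import *
ov('8',{'side':(200,200),'top':(130,190)},k=6,ys=(-20,20))"
```

```text
t 9.6 pos [0.4745 0.2005 0.1126] psi 2.47 tilt [0.0009 0.0001] open 0.481 F [ 0.3 -0.1  0.3] q [ 0.17  0.19  1.86 -0.    1.09  1.7 ]
delta mm [ 1.5 -0.4 66.6] rv [-0.0001 -0.0009 -0.0005]
9.6 [0.4745 0.2005 0.1126] 0.4810264794576345 [ 0.3 -0.1  0.3]
```

View pics/side8c.png

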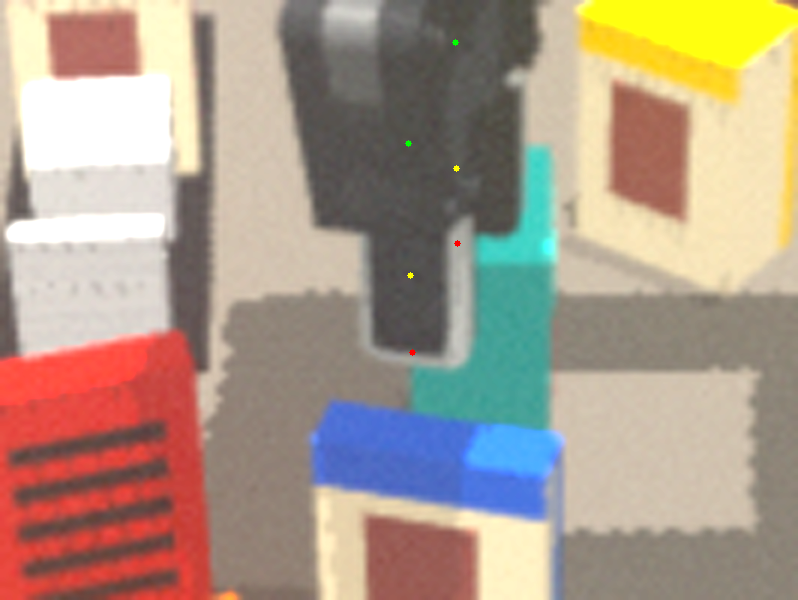

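View pics/top8c.png

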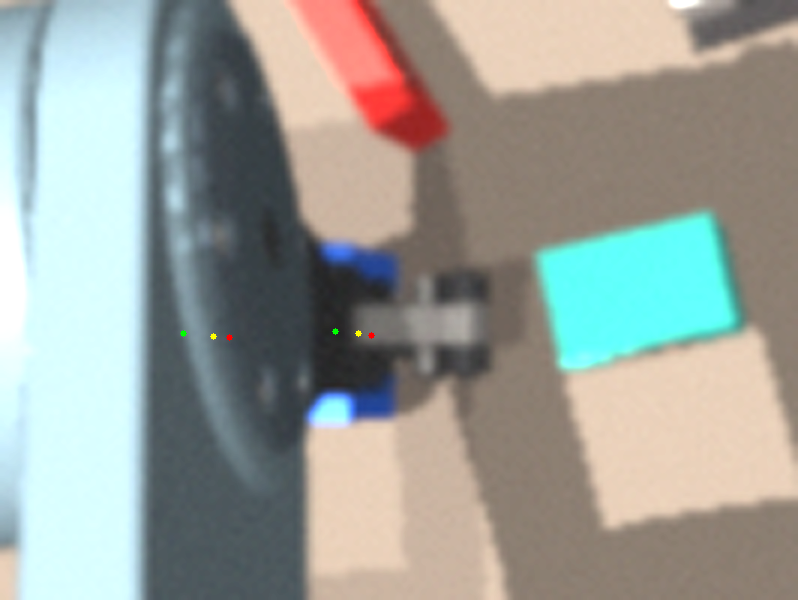

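Emit:
{"fn": "step_arm", "kwargs": {"targets": "1 0 25 0 0 0; 1 0 50 0 0 0; 1 0 66 0 0 0; 1 0 66 0 0 0; 1 0 66 0 0 0"}}

```text
time_s: 10.32
eef_pos: [0.4754, 0.201, 0.0468]
eef_rot: [-0.0, 1.0, 0.022, 0.001]
wrist_force: [-0.1, -0.5, 0.0]
opening: 0.481
```

```bash
python3 go.py .476 .201 .046 2.5; python3 -c "
from ov import *
ov('9',{'side':(200,200)},k=6,ys=(-20,20))"
```

```text
t 10.32 pos [0.4754 0.201  0.0468] psi 2.51 tilt [0.0015 0.0003] open 0.481 F [-0.1 -0.5  0. ] q [0.17 0.3  1.88 0.   0.96 1.7 ]
delta mm [0.6 0.1 0.8] rv [-0.0002 -0.0015  0.0002]
10.325 [0.4754 0.201  0.0468] 0.4814990261492018 [-0.1 -0.5  0. ]
```

View pics/side9c.png

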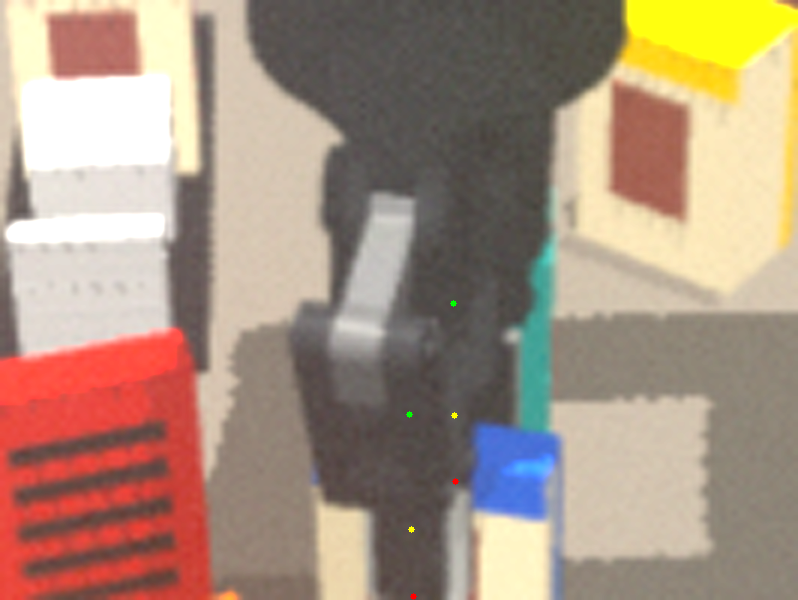

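Emit:
{"fn": "step_arm", "kwargs": {"targets": "0 0 0 0 0 0; 0 0 0 0 0 0; 0 0 0 0 0 0; 0 0 0 0 0 0; 0 0 0 0 0 0", "grip": 0}}

```text
time_s: 11.0
eef_pos: [0.4753, 0.201, 0.0466]
eef_rot: [-0.0, 1.0, 0.022, 0.001]
wrist_force: [-1.3, -0.5, 6.2]
opening: 0.154
```

```bash
python3 go.py .476 .201 .046 2.5; python3 -c "
from ov import *
ov('10',{'side':(200,220)},k=6,ys=(-7,7))"
```

```text
t 11.0 pos [0.4753 0.201  0.0466] psi 2.51 tilt [0.0014 0.0002] open 0.154 F [-1.3 -0.5  6.2] q [ 0.17  0.3   1.88 -0.    0.96  1.7 ]
delta mm [0.7 0.  0.6] rv [-0.0002 -0.0014  0.0002]
11.0 [0.4753 0.201  0.0466] 0.1541899116796411 [-1.3 -0.5  6.2]
```

View pics/side10c.png

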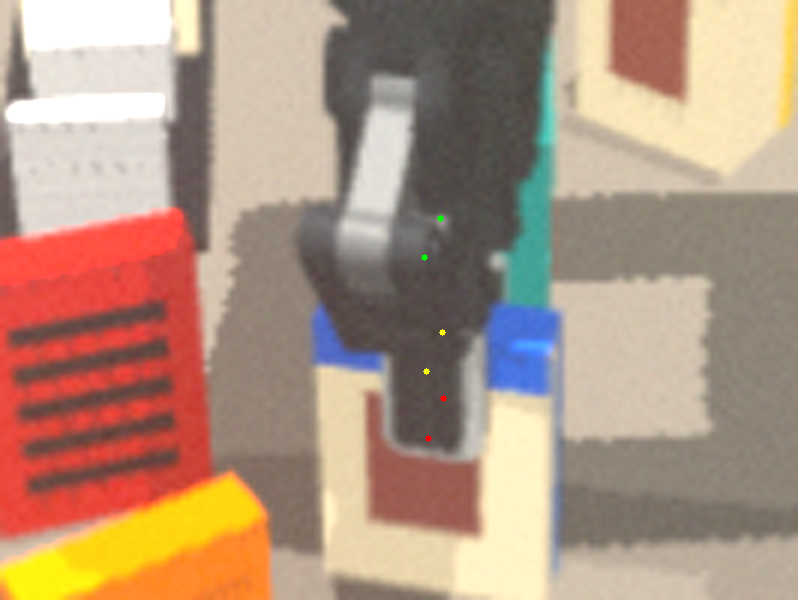

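Emit:
{"fn": "step_arm", "kwargs": {"targets": "0 0 -30 0 0 0; 0 0 -80 0 0 0; 0 0 -115 0 0 0; 0 0 -125 0 0 0"}}

```text
time_s: 11.55
eef_pos: [0.4759, 0.2011, 0.1731]
eef_rot: [-0.0, 1.0, 0.022, 0.002]
wrist_force: [-0.4, 0.0, -1.1]
opening: 0.151
```

```bash
python3 go.py .6545 -.0425 .160 19.9
```

```text
t 11.55 pos [0.4759 0.2011 0.1731] psi 2.51 tilt [0.0041 0.0007] open 0.151 F [-0.4  0.  -1.1] q [0.17 0.11 1.81 0.   1.22 1.7 ]
delta mm [167.7 251.2  13.6] rv [ 1.000e-04 -4.200e-03 -3.035e-01]
```

Emit:
{"fn": "step_arm", "kwargs": {"targets": "23 35 0 0 0 -0.04; 50 75 0 0 0 -0.09; 77 115 0 0 0 -0.14; 104 155 0 0 0 -0.19; 130 195 0 0 0 -0.24; 152 228 0 0 0 -0.28; 168 251 0 0 0 -0.303; 168 251 0 0 0 -0.303"}}

```text
time_s: 12.55
eef_pos: [0.6532, -0.0443, 0.1684]
eef_rot: [-0.0, 0.985, 0.171, -0.001]
wrist_force: [-0.4, -0.4, -1.0]
opening: 0.148
```

Emit:
{"fn": "step_arm", "kwargs": {"targets": "0 0 25 0 0 0; 0 0 50 0 0 0; 0 0 57 0 0 0; 0 0 57 0 0 0; 0 0 57 0 0 0"}}

```text
time_s: 13.18
eef_pos: [0.6541, -0.0424, 0.1149]
eef_rot: [0.0, 0.985, 0.173, 0.001]
wrist_force: [0.0, -0.9, -0.7]
opening: 0.156
```

```bash
python3 go.py .6545 -.0425 .115 19.9; python3 -c "
from ov import *
ov('11',{'side':(180,145),'top':(260,110)},k=6,ys=(-7,7))"
python3 - <<'E'
from h import *
p=np.array([.6545,-.0425,.115]);ps=np.radians(19.9)
Rz=R.from_euler('z',ps).as_matrix()
def blk(z): return np.array([[.026,.007,z],[.026,-.007,z],[-.026,-.007,z],[-.026,.007,z]])
Mr=R.from_euler('z',.3477).as_matrix()
def rk(P): return (np.array(P)/1000)@Mr.T+[.6317,.0205,0]
for n,o in (('top11',[260,110]),('side11',[180,145])):
    c=load(n); f=lambda P:((proj(c,P)-o)*6).round().astype(int).tolist()
    print(n,'bot',f(blk(-.046)@Rz.T+p),'top',f(blk(.029)@Rz.T+p))
    for nm,a,b in (('B',27,15),('C',-35,-47),('D',-87,-95)): print(nm,f(rk([[20,a,46],[20,b,46],[-20,b,46],[-20,a,46]])))
    print('base',f(rk([[-20,-95,2],[-20,95,2]])))
E
```

```text
t 13.18 pos [ 0.6541 -0.0424  0.1149] psi 19.89 tilt [ 0.0016 -0.0004] open 0.156 F [ 0.  -0.9 -0.7] q [-0.25  0.47  1.48  0.    1.19  0.98]
delta mm [ 0.4  0.2 -0.1] rv [ 0.0009 -0.0014 -0.0002]
13.175 [ 0.6541 -0.0424  0.1149] 0.15601015793904305 [ 0.  -0.9 -0.7]
top11 bot [[331, 171], [375, 157], [431, 316], [388, 330]] top [[357, 98], [404, 83], [467, 258], [419, 274]]
B [[66, 294], [103, 282], [144, 402], [107, 415]]
C [[255, 232], [292, 221], [333, 340], [297, 352]]
D [[412, 182], [436, 174], [479, 293], [455, 301]]
base [[459, 322], [-92, 504]]
side11 bot [[131, 223], [135, 202], [302, 195], [301, 215]] top [[108, -5], [112, -23], [287, -30], [286, -13]]
B [[138, 433], [141, 412], [280, 405], [279, 427]]
C [[152, 327], [155, 308], [285, 302], [284, 321]]
D [[163, 248], [164, 236], [288, 231], [288, 242]]
base [[297, 349], [285, 696]]
```

View pics/side11c.png

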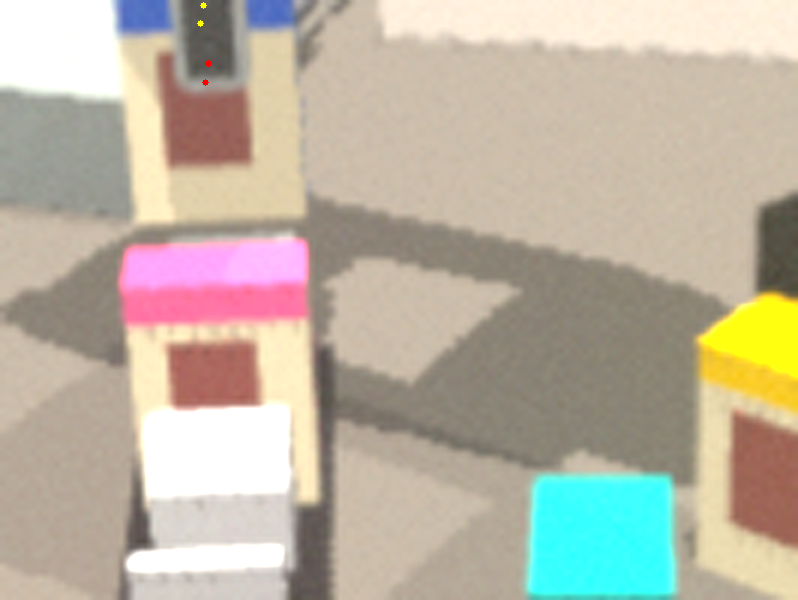

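View pics/top11c.png

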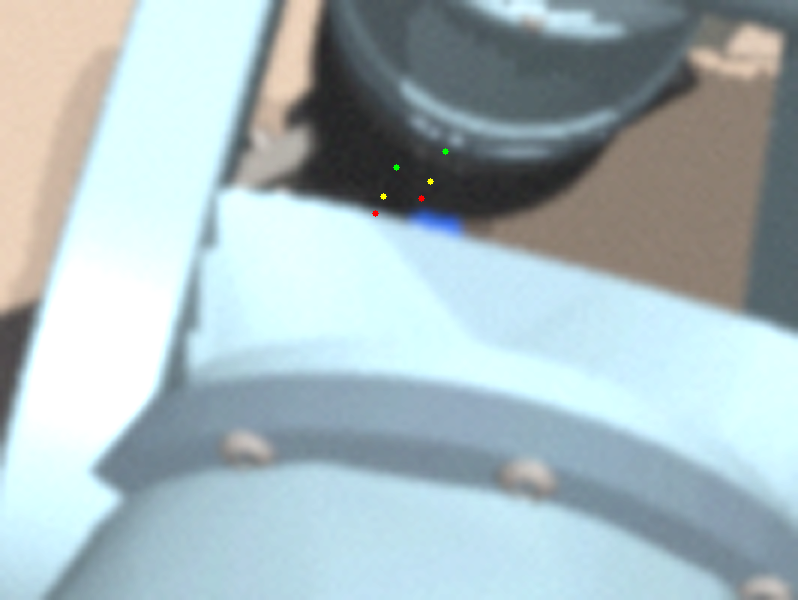

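Emit:
{"fn": "step_arm", "kwargs": {"targets": "-1 0 12 0 0 0; -1 0 25 0 0 0; -1 0 35 0 0 0; -1 0 42 0 0 0; -1 0 48 0 0 0; -1 0 50 0 0 0; -1 0 50 0 0 0"}}

```text
time_s: 14.15
eef_pos: [0.6526, -0.0429, 0.0639]
eef_rot: [0.0, 0.985, 0.173, 0.0]
wrist_force: [0.6, 0.0, -0.8]
opening: 0.151
```

```bash
python3 go.py .6535 -.0425 .0505 19.9
```

```text
t 14.15 pos [ 0.6526 -0.0429  0.0639] psi 19.87 tilt [ 0.0001 -0.    ] open 0.151 F [ 0.6  0.  -0.8] q [-0.25  0.53  1.51  0.    1.1   0.98]
delta mm [ 1.  -0.1 13.4] rv [ 0.0001 -0.0001 -0.0005]
```

Emit:
{"fn": "step_arm", "kwargs": {"targets": "0 0 5 0 0 0; 0 0 9 0 0 0; 0 0 13 0 0 0; 0 0 13 0 0 0; 0 0 13 0 0 0"}}

```text
time_s: 14.78
eef_pos: [0.6525, -0.0428, 0.0507]
eef_rot: [-0.0, 0.985, 0.173, -0.0]
wrist_force: [-0.5, -0.8, 0.1]
opening: 0.153
```

```bash
python3 go.py .6535 -.0425 .0505 19.9; python3 -c "
from ov import *
ov('12',{'side':(180,145)},k=6,ys=(-7,7))"
```

```text
t 14.78 pos [ 0.6525 -0.0428  0.0507] psi 19.87 tilt [-0.  0.] open 0.153 F [-0.5 -0.8  0.1] q [-0.25  0.55  1.51  0.    1.08  0.98]
delta mm [1.1 0.  0.2] rv [-0.0001  0.     -0.0005]
14.775 [ 0.6525 -0.0428  0.0507] 0.15285013248397694 [-0.5 -0.8  0.1]
```

View pics/side12c.png

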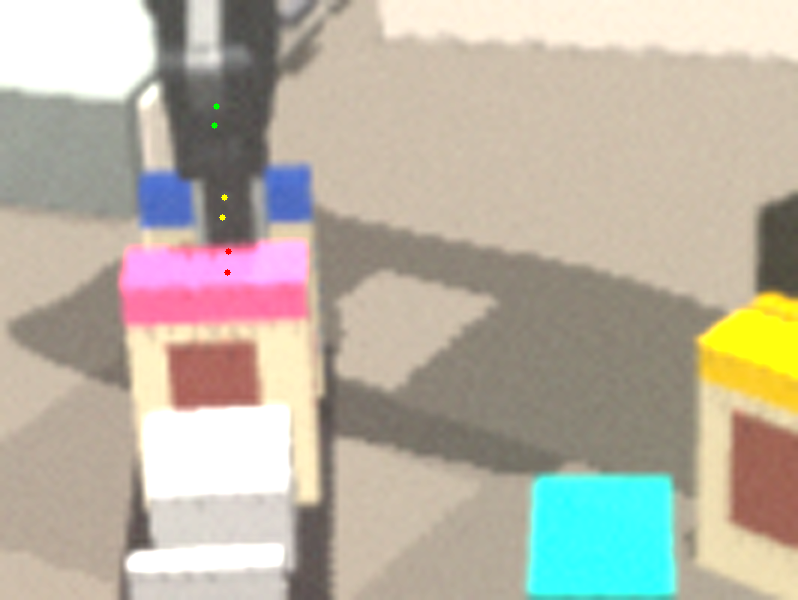

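Blue is down in the narrow slot with almost no force. I'll press lightly to the floor, release to a modest opening and withdraw.

Emit:
{"fn": "step_arm", "kwargs": {"targets": "0 0 1.5 0 0 0; 0 0 1.5 0 0 0; 0 0 1.5 0 0 0"}}

```text
time_s: 15.2
eef_pos: [0.6526, -0.0429, 0.0506]
eef_rot: [0.0, 0.985, 0.173, 0.0]
wrist_force: [-5.9, 0.0, 8.6]
opening: 0.155
```

Emit:
{"fn": "step_arm", "kwargs": {"targets": "0 0 0 0 0 0; 0 0 0 0 0 0; 0 0 0 0 0 0", "grip": 35}}

```text
time_s: 15.58
eef_pos: [0.6524, -0.0429, 0.049]
eef_rot: [-0.0, 0.985, 0.173, -0.0]
wrist_force: [0.9, 0.0, -0.3]
opening: 0.353
```

Emit:
{"fn": "step_arm", "kwargs": {"targets": "0 0 -10 0 0 0; 0 0 -40 0 0 0; 0 0 -90 0 0 0; 0 0 -140 0 0 0; 0 0 -160 0 0 0; 0 0 -160 0 0 0"}}

```text
time_s: 16.32
eef_pos: [0.6534, -0.0431, 0.2111]
eef_rot: [0.001, 0.985, 0.173, 0.002]
wrist_force: [-0.7, -0.7, -0.3]
opening: 0.35
```

```bash
python3 go.py .42 -.32 .25 19.9
```

```text
t 16.32 pos [ 0.6534 -0.0431  0.2111] psi 19.87 tilt [ 0.0034 -0.0008] open 0.35 F [-0.7 -0.7 -0.3] q [-0.25  0.37  1.41  0.    1.35  0.98]
delta mm [-313.5  181.2  -39.5] rv [ 0.0019 -0.0029 -0.0005]
```

Emit:
{"fn": "step_arm", "kwargs": {"targets": "-40 25 -10 0 0 0; -85 50 -20 0 0 0; -130 77 -30 0 0 0; -175 103 -40 0 0 0; -220 129 -40 0 0 0; -265 155 -40 0 0 0; -310 180 -40 0 0 0; -310 180 -40 0 0 0"}}

```text
time_s: 17.32
eef_pos: [0.4192, -0.3191, 0.2466]
eef_rot: [-0.002, 0.985, 0.17, -0.001]
wrist_force: [0.4, 0.5, 0.3]
opening: 0.35
```

```bash
python3 - <<'E'
from h import *
c=grab('top','top13');s=grab('side','side13')
crop('top13',225,120,365,225,5.7,'t13');crop('side13',185,145,255,265,5,'s13')
E
```

```text
(no output)
```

View pics/top13.png

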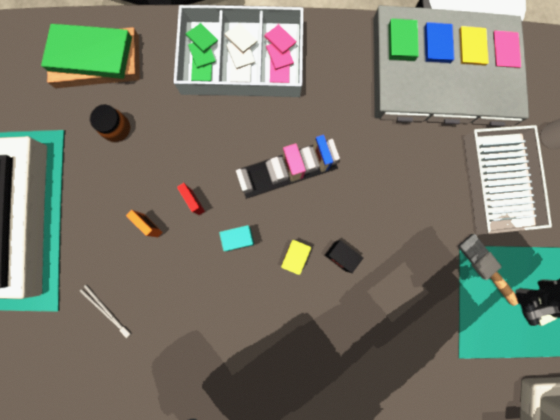

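View pics/t13.png

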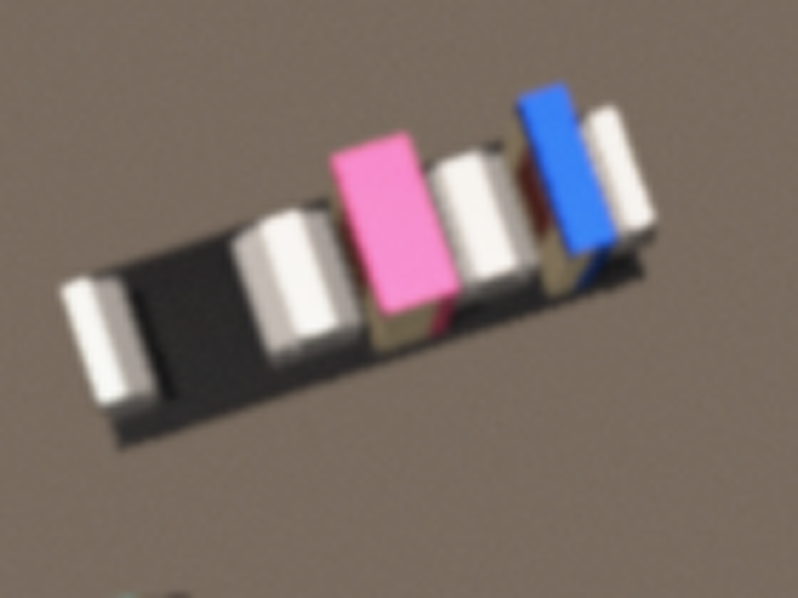

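View pics/side13.png

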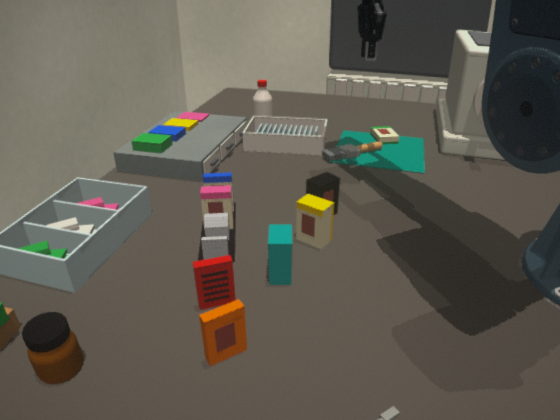

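View pics/s13.png

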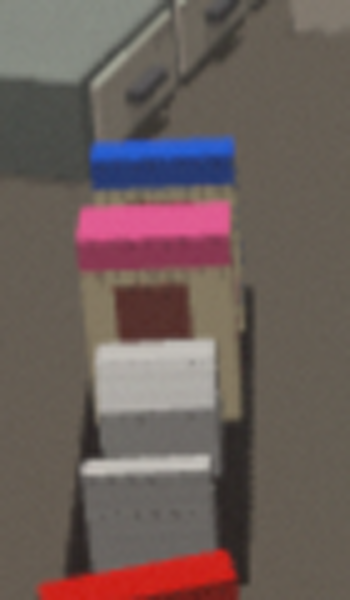

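```bash
python3 - <<'E'
from fit import *
T=load('top13')
g=lambda l:np.array(l,float)/5.7+[225,120]
for n,th,l in (('pink',.024,[(332,157),(405,135),(457,290),(388,312)]),('blue',.014,[(517,98),(563,85),(612,240),(575,253)])):
    r=fit([(T,top(.052,th,.079),g(l))],[.64,-.01,.35]); d=r[0][:2]-[.6317,.0205]; th0=.3477
    print(n,r[0],np.degrees(r[0][2]),r[1],'rack frame mm',(np.array([[np.cos(th0),np.sin(th0)],[-np.sin(th0),np.cos(th0)]])@d*1000).round(1))
E
```

```text
pink [0.63476142 0.01058716 0.34734119] 19.90118399225964 0.2013252035694876 rack frame mm [ -0.5 -10.4]
blue [ 0.65375659 -0.04297289  0.33978926] 19.46849044585147 0.2977563639051973 rack frame mm [ -0.9 -67.2]
```

```bash
python3 -c "
from bench import ticket
print(ticket.hand_in())"
```

```text
the job is handed in; nothing more can be done
None
```

I put the pink-backed block in the middle (30 mm) slot first, then the blue-backed block in the narrow (20 mm) slot. I let go of both, moved the arm clear and handed the job in at about 17.5 s.

**Position:** with both tops taken at 79 mm, as for blocks on the 4 mm floor, the last top-camera fit put them here in the rack frame:

| Block | x (mm) | y (mm) | Slot centre y (mm) | Yaw (rack about 19.9°) |
|---|---|---|---|---|
| Pink | −0.5 | −10.4 | −10 | 19.9° |
| Blue | −0.9 | −67.2 | −67 | 19.5° |

**Seating:** both blocks look upright in both views. Each one touched down at the expected height, and the highest wrist force read after any move was about 10 N.

**Other blocks:** the yellow block shows at the same place as at the start (pixel 297,257), and the look-alikes also show no visible change.

**Disagreement:** the side camera read x about 2 mm lower than the top camera. The offset was about the same for the rack, blocks and gripper, though smaller for blue while it was held over the rack. I worked from the top camera's values and moved blue 1 mm along the slot to allow for it.

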